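# Tip the honey dipper out of its tube and lay it in the dish

### The arm

A 6-joint arm with a two-finger parallel gripper is mounted at the origin on the work surface. World frame = base frame: x ahead of the robot, y to its left, z up, the work surface at z = 0. Lengths are in m, angles in rad, forces in N, time in s.
With the tool pointing down it reaches from about 0.3 to 0.775 m from the base axis. Payload 14.6 kg.
Tool frame: the origin (TCP) lies midway between the tips of the shut fingers; the grasp point (between the pads) lies 19 mm behind it (ctrl.pinch_z is the distance from the TCP to the grasp point, in m); z points along the fingers, y is the line along which they close (so a half turn about z gives the same grasp; the last joint's range is limited). The gripper opens to 94 mm and grips with 3 to 60 N. Pads are 16 mm wide; open, the fingers measure 119 mm over their backs; the gripper's body (75 mm by 177 mm) begins 78 mm behind the grasp point.
Start: joints at [-1.311, 0.3, 1.521, -0, 1.321, -0.067], TCP at [0.177, -0.521, 0.171] pointing down, gripper open.
Joint ranges: [-3.03, 3.03], [-0.79, 2.21], [0.23, 2.52], [-1.04, 4.18], [0, 3.07], [-2.55, 2.55]. Speed limits (rad/s): [2.22, 2.22, 2.57, 3.14, 3.14, 3.14].

### API

Orientations are given as [roll, pitch, yaw] about the fixed x, y, z axes, in that order (R = Rz(yaw) Ry(pitch) Rx(roll)).
In Python, from station import ctrl gives the robot as it stands.
- The arm moves only by the tool jog_arm, never from a script. Its argument "motion" is a list of rows, each a list of 7 numbers: the shift along the tool's x, y, z in m, then the turn, a rotation vector about the tool's x, y, z in rad, then the opening, from -1 (shut) to 1 (fully open). In form: [[tx, ty, tz, rx, ry, rz, gripper], ...]. A call has 1 to 5 rows; each row shifts and turns the commanded pose from where the row before left it, along the tool's axes as they then stand; what a row does not reach is not made up. A row lasts 1/10 s, in which the tool goes at most 50 mm and 8.59 degrees, less where a joint would pass 70% of its speed; a pose out of reach is approached as far as the arm can. A call is refused whole if a number of a shift passes 0.05 or a number of a turn 0.15, either way. A call with a gripper value outside its range is refused whole. The fingers move at their own pace and stop on an object; "squeeze" is the grip in N (left out, the last holds). Time passes only in rows, so rows that do not move let the fingers close. It gives the time, the measured TCP pose, the force, the opening and the grip force at its end, in the units of the state.
- ctrl.get_obs(): the state, without advancing time (a new reading comes with each control period).
- ctrl.camera(name): name is "scene" or "top" or "wrist"; returns the picture (480x640x3 uint8, red, green, blue); there is no depth.
- ctrl.camera_model(name): a dict with "intrinsics" (3x3 intrinsics, pixels), "k1" (the pictures are not rectified: a ray, as slopes to the right and down, at radius r is drawn at 1 + k1 r^2 times it, then the intrinsics apply), "rvec" (rotation vector, rad) and "tvec" (3), from world to camera coordinates, as OpenCV has them. Camera axes: x right, y down, z forward; pixel columns grow to the right and rows downward; lengths in m; the calibration is good to about 2 mm. A picture is of the moment at which its call begins: read the wrist's pose just before it. camera_model takes no time and is no camera call; for the wrist camera it gives the pose at the moment of the call.
- ctrl.hand_in(): hands the job in; it is judged then, once.
The state is a dict: "time_s": time; "qpos": joint angles; "joint_vel": joint speeds; "tau": joint torques, N m; "ee_pos": TCP position; "eef_rot": TCP orientation; "force": force on the tool from outside, world axes, zero at the start; "moment": the same for the moment, N m; "grip_width": finger opening in m; "grip_force": force on a finger pad.
Only numpy, scipy, OpenCV 4.12 (cv2) and the standard library are available. Lean on these libraries where they do the work, as an engineer would, in place of code of your own. Each camera call takes 0.05 s, during which the arm holds its last target. There are 200 camera calls.

### The job

On the breakfast table, tip the pink tube mouth-down on its pivot so that the wooden honey dipper inside slides forward and its handle end stands out of the mouth. Then take the dipper by that end, draw it out and lay it flat inside the white oblong dish with the pink rim. Leave the teal dispenser alone.

Things in the scene. Friction and masses are not known exactly. Their poses are not given: they have to be found in the camera images.
- pink_stand: Fixed stand, pink tube. Origin on table under pivot; x level, to the mouth; pivot along y at z=105 mm. Tube 31 mm outside; along it from pivot: mouth +85, closed end -105. Starts 25 deg mouth-up; press near the mouth (3 N) to its stop 25 deg mouth-down. It stays at any angle, turns with a lifted dipper. Lip +135 along tipped tube, top z=42, stops lower half of the handle end; bar under it 8 high.
- pink_dipper_center (a point): Middle of the wooden honey dipper in the pink tube: 145 mm long, 30 g, x axis towards the plain handle end (+72.5 mm), a 12 mm round rod; grooved head, 18 mm thick, at the other end. Starts at the tube's bottom, handle end 40 mm inside. Tipped, it slides alone to the lip, 50 mm of handle bare. To draw it out, first raise its end over 10 mm or swing it with the tube to level, to pass over the lip.
- dish: Fixed white oblong dish with a pink rim, 230 mm (along its x) by 140 mm (along its y), 18 mm high, walls 6 mm, flat inner floor 218 x 128 mm at 6 mm above the table. Origin at the centre of its underside, z up.
- teal_stand: The other dispenser, with a teal tube: same make, size and frame as the pink one, roughly parallel, nearer to or farther from the robot. Holds its own dipper; not to be disturbed. On both, the base plate is 130 x 90 mm (x -75 to +55), 8 mm high; two cheeks at y = +-20 mm, 32 mm long, 117 mm high, hold the pivot; the lip is 26 mm wide on a post at x = 119 mm, with an 18 mm wide bar to it.
Not all that is in view belongs to the job. Leave any orange or purple look-alike of the pink_stand alone.

How it is judged:
By the outcome, as a careful person would: the job done as asked, in the order asked, and still so for the second after the job is handed in, with the robot touching nothing.
It also fails if it takes over 51 s, if anything falls off the work surface, if the arm or the gripper's body presses on something with over 40 N, if the wrist force passes 120 N, or if a joint passes its speed limit or range.

## Working session

There is one attempt and no reset: what is moved stays moved. The work goes in short steps, Python scripts to look and compute and a tool call to move; the robot and the scene stay as the last step left them, time stands still between calls to the robot, and variables do not carry over. Pictures are saved under pics/ and viewed, at most 10 in all, crops included, and the job is handed in when it is done.

Besides the shell and the picture viewer there is one more tool, called after "Request:" as name(argument=value, ...) on one line, values as JSON. jog_arm: Moves the arm, as the interface text tells. Its arguments: {"type":"object","properties":{"motion":{"type":"array"},"squeeze":{"type":"number"}},"required":["motion"]}

```bash
ls; mkdir -p pics; python3 - <<'E'
from station import ctrl
import cv2
for n in("scene","top"):
    cv2.imwrite(f"pics/{n}0.png",cv2.cvtColor(ctrl.camera(n),cv2.COLOR_RGB2BGR))
    print(n,ctrl.camera_model(n))
o=ctrl.get_obs();print(o)
E
```

```text
pics
scene {'intrinsics': array([[500.10047932,   0.        , 308.89966485],
       [  0.        , 500.10047932, 237.18855651],
       [  0.        ,   0.        ,   1.        ]]), 'k1': -0.13022344553474993, 'rvec': array([ 2.22636387,  0.58505979, -0.27757438]), 'tvec': array([-0.40272311, -0.12130027,  1.23989921])}
top {'intrinsics': array([[451.02319462,   0.        , 320.01127314],
       [  0.        , 451.02319462, 237.57186663],
       [  0.        ,   0.        ,   1.        ]]), 'k1': 0.030687681100851884, 'rvec': array([ 2.13767647, -2.13951606,  0.18230731]), 'tvec': array([-0.05601708,  0.48304028,  0.87050394])}
{'time_s': 0.1, 'qpos': array([-1.31060874e+00,  3.00415108e-01,  1.52150879e+00, -1.77035383e-05,
        1.32073394e+00, -6.66004998e-02]), 'joint_vel': array([ 2.98272291e-04, -3.56283619e-03, -3.23335503e-03,  5.80332958e-04,
        1.38779580e-03, -3.48255173e-05]), 'tau': array([ 7.13068366e-04, -5.32645297e+01, -3.53278971e+01,  7.09955301e-02,
        2.35056173e-02, -5.92326342e-05]), 'ee_pos': array([ 0.17647174, -0.52062617,  0.17014765]), 'eef_rot': array([-3.14052869e+00, -5.37789470e-05,  3.26792451e-01]), 'force': array([-0.80900758, -1.15502519, -1.37454859]), 'moment': array([ 0.01495679, -0.05088016,  0.05633688]), 'grip_force': 0.0, 'grip_width': 0.09442572145664636}
```

View pics/scene0.png

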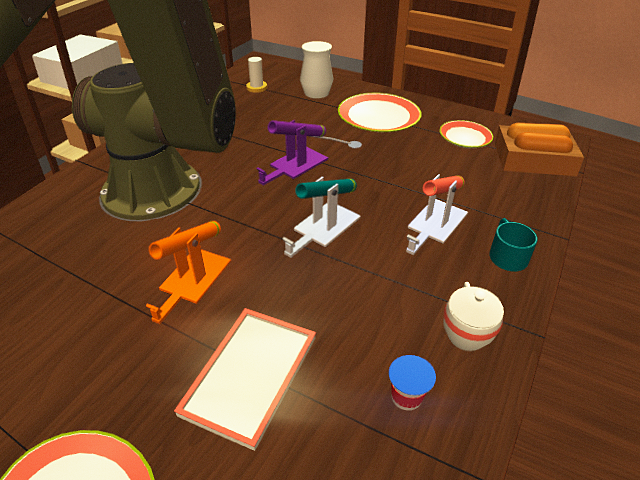

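View pics/top0.png

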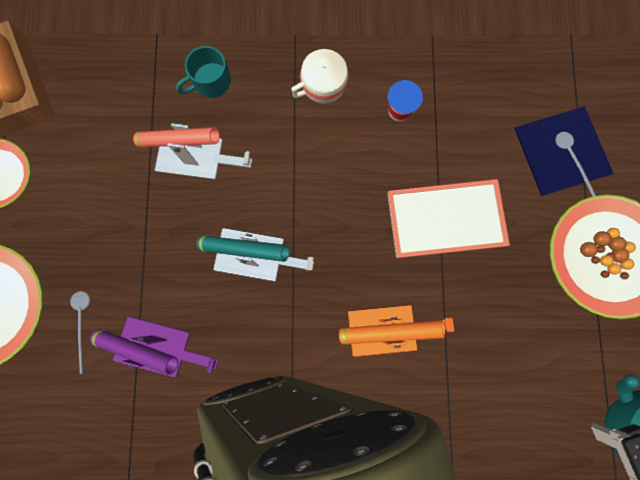

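The scene shows four dispensers. In the top view they are salmon-pink (177,138), teal (243,247), orange (395,332) and purple (135,352). The pink one has a white stand and its tube matches the dish rim, so it fits the description. Next I'll check it in an enlarged crop.

```bash
python3 - <<'E'
import cv2,numpy as np
t=cv2.imread("pics/top0.png");s=cv2.imread("pics/scene0.png")
a=cv2.resize(t[110:190,120:270],(750,400),interpolation=cv2.INTER_CUBIC)
b=cv2.resize(s[165:265,390:480],(540,600),interpolation=cv2.INTER_CUBIC)
cv2.imwrite("pics/c_top.png",a);cv2.imwrite("pics/c_scene.png",b)
E
```

```text
(no output)
```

View pics/c_top.png

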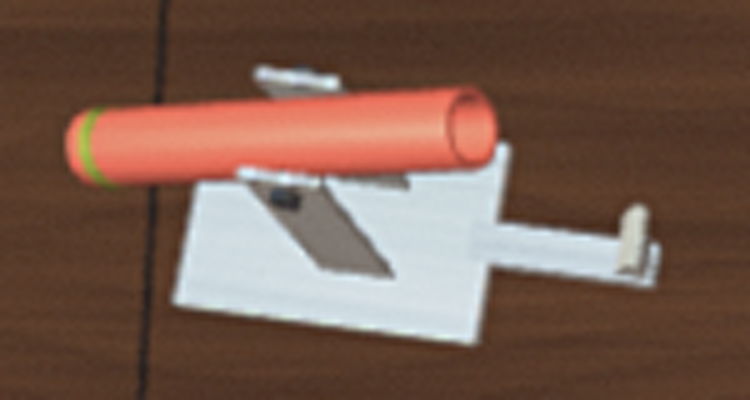

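View pics/c_scene.png

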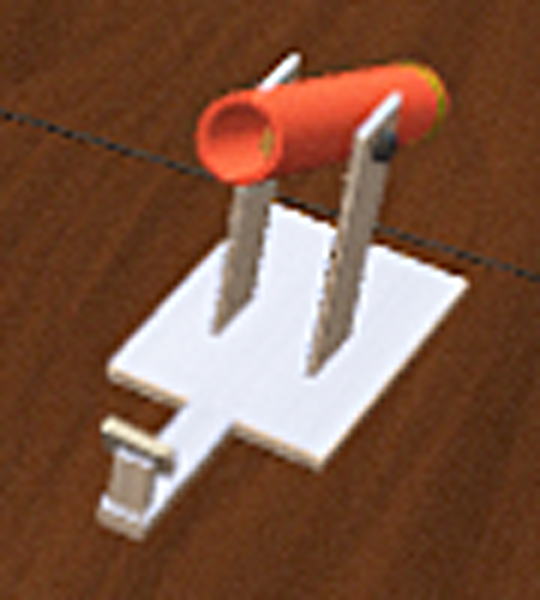

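The crops confirm the pink tube on its white stand, with the mouth to the right and the lip at crop (632,240) in the top view. In the scene crop the mouth is at (240,140) and the lip at (137,445). I'll fit the poses of the pink stand, the dish and, roughly, the teal stand.

```bash
cat > h.py <<'E'
import numpy as np,cv2
from station import ctrl
from scipy.optimize import least_squares
from scipy.spatial.transform import Rotation as R
def proj(n,P,m=None):
    m=m or ctrl.camera_model(n)
    p=R.from_rotvec(m["rvec"]).apply(np.atleast_2d(P))+m["tvec"]
    s=p[:,:2]/p[:,2:];s=s*(1+m["k1"]*(s**2).sum(1,keepdims=True))
    K=m["intrinsics"];return s@K[:2,:2].T+K[:2,2]
def place(v,P):
    c,s=np.cos(v[2]),np.sin(v[2]);P=np.array(P,float)
    return np.c_[v[0]+c*P[:,0]-s*P[:,1],v[1]+s*P[:,0]+c*P[:,1],P[:,2]]
def fit(obs,v0):
    ms={n:ctrl.camera_model(n) for n in obs}
    f=lambda v:np.concatenate([(proj(n,place(v,np.array(P)/1000),ms[n])-px).ravel() for n,(P,px) in obs.items()])
    r=least_squares(f,v0,loss="soft_l1");return r.x,r.fun.reshape(-1,2).round(1)
def ray(n,px,z):
    m=ctrl.camera_model(n);K=m["intrinsics"]
    f=lambda q:(proj(n,[q[0],q[1],z],m)-px).ravel()
    return least_squares(f,[.5,0]).x
E
python3 - <<'E'
from h import *
def c(l,o,k):return np.array(l)/k+o
top=([(55,-45,8),(55,45,8),(-75,-45,8),(-16,-20,117),(16,-20,117),(-16,22,117),(16,22,117),(119,13,42)],
 c([(477,337),(508,143),(176,300),(240,172),(325,183),(257,70),(340,80),(640,208)],(120,110),5))
sc=([(55,45,8),(55,-45,8),(-75,45,8),(16,20,117),(-16,-20,117),(16,-20,117),(119,-13,42),(119,13,42)],
 c([(320,462),(110,368),(467,283),(360,133),(297,57),(262,90),(106,424),(171,462)],(390,165),6))
for o in({"top":top,"scene":sc},{"top":top},{"scene":sc}):
    v,r=fit(o,[.6,.3,-1.6]);print("pink",v.round(4));
    if len(o)==2:print(r.tolist());pk=v
D=[(-115,70,18),(115,70,18),(115,-70,18),(-115,-70,18)]
# dish x axis along image right (-Y), y toward +X
dt=(D,np.array([(388,191),(498,180),(509,244),(397,257)],float))
ds=([D[0],D[1],D[2],D[3]],np.array([(315,338),(254,441),(178,411),(247,310)],float))
for o in({"top":dt,"scene":ds},{"top":dt}):
    v,r=fit(o,[.6,-.2,-1.5]);print("dish",v.round(4),r.tolist())
tl=([(55,-45,8),(55,45,8),(-75,-45,8)],np.array([(276,279),(284,239),(214,271)],float))
print("teal",fit({"top":tl},[.45,.2,-1.6]))
E
```

```text
pink [ 0.6698  0.2147 -1.6906]
[[0.2, -0.2], [0.4, -1.3], [-0.3, 0.0], [-0.4, -1.2], [-0.6, -1.4], [-0.0, -1.6], [0.0, -1.6], [-1.1, -2.4], [-0.4, -0.2], [-2.2, -0.2], [-1.3, -0.4], [-1.6, 0.9], [-1.9, 0.2], [-2.5, 1.5], [-0.6, -0.4], [-0.2, -1.9]]
pink [ 0.6674  0.2141 -1.7029]
pink [ 0.673   0.2159 -1.7066]
dish [ 0.5317 -0.3216 -1.465 ] [[0.0, -1.5], [-1.6, -1.9], [-1.0, -0.6], [-0.0, -1.9], [-0.3, -5.3], [-0.8, 4.8], [-3.9, -0.3], [-2.1, -1.3]]
dish [ 0.5285 -0.3227 -1.4639] [[0.6, 0.0], [-1.0, -0.5], [-0.3, 0.9], [0.6, -0.3]]
teal (array([ 0.4515308 ,  0.08052089, -1.73126856]), array([[ 0.3,  1.8],
       [-0.2, -0.9],
       [-0. , -0.2]]))
```

Request:
jog_arm(motion=[[0,0,-0.01,0,0,-0.139,-1],[0,0,-0.01,0,0,-0.139,-1],[0,0,-0.01,0,0,-0.139,-1],[0,0,-0.01,0,0,-0.139,-1]], squeeze=20)

```text
time_s: 0.5
ee_pos: [0.1765, -0.5207, 0.2107]
eef_rot: [-3.141, -0.0, 0.889]
force: [0.1, 0.6, -0.7]
grip_width: 0.0652
grip_force: 0.0
```

Request:
jog_arm(motion=[[0,0,-0.01,0,0,-0.139,-1],[0,0,-0.01,0,0,-0.139,-1],[0,0,0,0,0,-0.139,-1],[0,0,0,0,0,-0.139,-1]])

```text
time_s: 0.9
ee_pos: [0.1765, -0.5208, 0.2306]
eef_rot: [-3.142, -0.0, 1.445]
force: [0.6, -0.6, -0.0]
grip_width: 0.0334
grip_force: 0.0
```

Request:
jog_arm(motion=[[0.04,0.022,0,0,0,0,-1],[0.04,0.022,0,0,0,0,-1],[0.04,0.022,0,0,0,0,-1],[0.04,0.022,0,0,0,0,-1],[0.04,0.022,0,0,0,0,-1]])

```text
time_s: 1.4
ee_pos: [0.3125, -0.3354, 0.2305]
eef_rot: [-3.141, -0.0, 1.438]
force: [0.9, -0.4, 0.1]
grip_width: 0.0004
grip_force: 0.0
```

Request:
jog_arm(motion=[[0.04,0.022,0,0,0,0,-1],[0.04,0.022,0,0,0,0,-1],[0.04,0.022,0,0,0,0,-1],[0.04,0.022,0,0,0,0,-1],[0.04,0.022,0,0,0,0,-1]])

```text
time_s: 1.9
ee_pos: [0.448, -0.1515, 0.2306]
eef_rot: [-3.141, -0.0, 1.439]
force: [0.1, -1.4, 0.1]
grip_width: 0.0004
grip_force: 0.0
```

Request:
jog_arm(motion=[[0.04,0.022,0,0,0,0,-1],[0.04,0.022,0,0,0,0,-1],[0.04,0.022,0,0,0,0,-1],[0.04,0.022,0,0,0,0,-1],[0,0,0,0,0,0,-1]])

```text
time_s: 2.4
ee_pos: [0.557, -0.0025, 0.2295]
eef_rot: [-3.14, -0.001, 1.443]
force: [-0.4, -0.3, 0.3]
grip_width: 0.0004
grip_force: 0.0
```

Request:
jog_arm(motion=[[0.042,0.021,0,0,0,0,-1],[0.042,0.021,0,0,0,0,-1],[0.042,0.021,0,0,0,0,-1],[0.042,0.021,0,0,0,0,-1],[0,0,0,0,0,0,-1]])

```text
time_s: 2.9
ee_pos: [0.6618, 0.1529, 0.2278]
eef_rot: [-3.138, 0.0, 1.442]
force: [0.0, -0.6, -0.7]
grip_width: 0.0007
grip_force: 0.0
```

```bash
python3 - <<'E'
from h import *
print(ctrl.get_obs()["ee_pos"])
im=cv2.cvtColor(ctrl.camera("wrist"),cv2.COLOR_RGB2BGR)
v=[.670,.215,-1.70]
P=place(v,np.array([(77,0,141),(119,13,42),(119,-13,42),(55,-45,8),(55,45,8),(-75,45,8),(-75,-45,8)])/1000.)
for p in proj("wrist",P): print(p.round()); cv2.circle(im,tuple(int(x) for x in p),3,(255,0,0),-1) if abs(p).max()<2000 else 0
cv2.imwrite("pics/w1.png",im)
E
```

```text
[0.66181428 0.15285087 0.22778121]
[318. 250.]
[331. 265.]
[304. 265.]
[274. 197.]
[361. 197.]
[364.  63.]
[271.  63.]
```

View pics/w1.png

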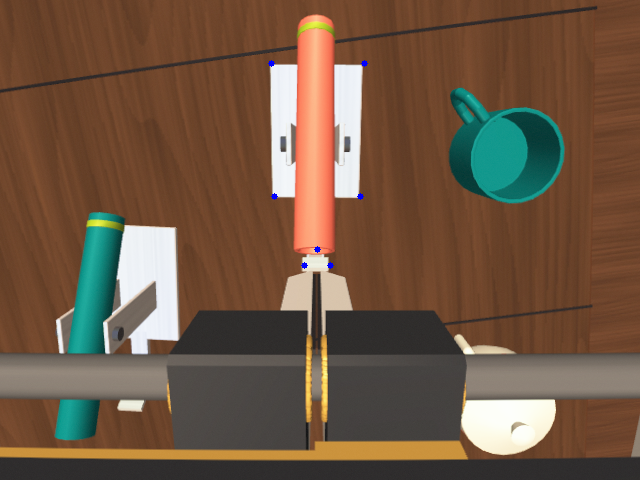

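The projected stand model matches the wrist view: plate corners at (271,63), (364,63), (361,197) and (274,197), with the pink mouth at (316,250). Now I'll press down.

Request:
jog_arm(motion=[[0,0,0.035,0,0,0,-1],[0,0,0.03,0,0,0,-1],[0,0,0.012,0,0,0,-1],[0,0,0.012,0,0,0,-1],[0,0,0.012,0,0,0,-1]])

```text
time_s: 3.45
ee_pos: [0.6614, 0.1487, 0.1304]
eef_rot: [3.14, -0.001, 1.438]
force: [0.2, 0.5, 1.1]
grip_width: 0.0005
grip_force: 0.0
```

Request:
jog_arm(motion=[[0,0,0.01,0,0,0,-1],[0,0,0.01,0,0,0,-1],[0,0,0.008,0,0,0,-1]])

```text
time_s: 3.75
ee_pos: [0.6612, 0.1491, 0.1015]
eef_rot: [3.141, -0.0, 1.439]
force: [0.3, -0.4, 2.4]
grip_width: 0.0007
grip_force: 1.4
```

Request:
jog_arm(motion=[[0,0,0.006,0,0,0,-1],[0,0,0.004,0,0,0,-1],[0,0,0.003,0,0,0,-1]])

```text
time_s: 4.05
ee_pos: [0.661, 0.1492, 0.0885]
eef_rot: [3.141, 0.0, 1.439]
force: [0.3, -1.7, 2.7]
grip_width: 0.0004
grip_force: 1.4
```

Request:
jog_arm(motion=[[0,0,0.003,0,0,0,-1],[0,0,0,0,0,0,-1]])

```text
time_s: 4.25
ee_pos: [0.6609, 0.1493, 0.0853]
eef_rot: [-3.141, -0.0, 1.439]
force: [0.1, -0.1, 0.0]
grip_width: 0.0004
grip_force: 0.0
```

Request:
jog_arm(motion=[[0,0,0.003,0,0,0,-1],[0,0,0.002,0,0,0,-1]])

```text
time_s: 4.45
ee_pos: [0.6611, 0.1491, 0.0807]
eef_rot: [3.141, 0.0, 1.439]
force: [-0.0, -1.6, 2.9]
grip_width: 0.0005
grip_force: 1.9
```

```bash
python3 - <<'E'
from h import *
a=ctrl.camera("scene")[130:280,370:520];b=ctrl.camera("top")[100:200,130:280]
f=lambda i,k:cv2.resize(cv2.cvtColor(i,cv2.COLOR_RGB2BGR),None,fx=k,fy=k,interpolation=cv2.INTER_CUBIC)
A=f(a,2.6);B=f(b,2.6);B=cv2.copyMakeBorder(B,0,A.shape[0]-B.shape[0],0,0,cv2.BORDER_CONSTANT)
cv2.imwrite("pics/c2.png",np.hstack([A,B]))
E
```

```text
(no output)
```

View pics/c2.png

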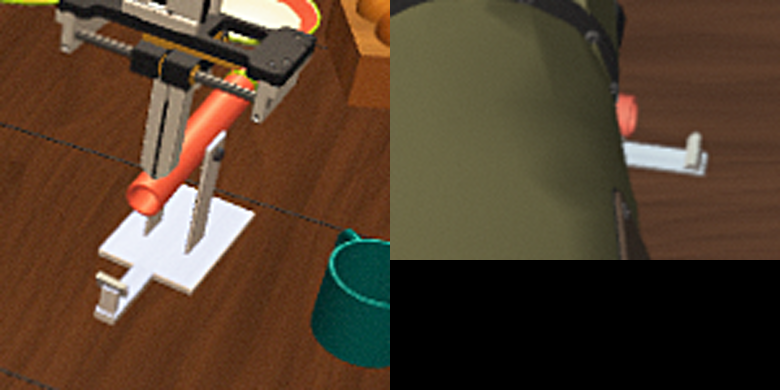

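The tube is tipping under the fingers (mouth at about (143,195) in the left panel), but the dipper isn't out yet. I'll keep pressing to the stop.

Request:
jog_arm(motion=[[0,0,0.003,0,0,0,-1],[0,0,0.002,0,0,0,-1]])

```text
time_s: 4.75
ee_pos: [0.661, 0.1491, 0.0755]
eef_rot: [3.141, 0.0, 1.439]
force: [-0.3, -2.3, 3.6]
grip_width: 0.0004
grip_force: 1.9
```

Request:
jog_arm(motion=[[0,0,0.002,0,0,0,-1],[0,0,0.002,0,0,0,-1]])

```text
time_s: 4.95
ee_pos: [0.661, 0.1491, 0.0715]
eef_rot: [-3.142, 0.0, 1.439]
force: [0.2, -2.5, 3.2]
grip_width: 0.0001
grip_force: 1.9
```

```bash
python3 - <<'E'
from h import *
o=ctrl.get_obs();print(o["ee_pos"],o["force"])
i=cv2.cvtColor(ctrl.camera("scene"),cv2.COLOR_RGB2BGR)
x0,y0=390,150;k=5
c=cv2.resize(i[y0:y0+110,x0:x0+120],None,fx=k,fy=k,interpolation=cv2.INTER_CUBIC)
v=[.670,.215,-1.70]
def mark(P,col):
    for p in proj("scene",P): cv2.circle(c,(int((p[0]-x0)*k),int((p[1]-y0)*k)),4,col,-1)
mark(o["ee_pos"],(255,0,0))
for a,col in((25,(0,255,0)),(35,(255,255,0))):
    a=np.radians(a);mark(place(v,[(s*np.cos(a),0,.105-s*np.sin(a)) for s in(.085,)]),col)
cv2.imwrite("pics/c3.png",c)
E
```

```text
[0.66096287 0.14907764 0.07147112] [ 0.15361351 -2.50236449  3.22024131]
```

View pics/c3.png

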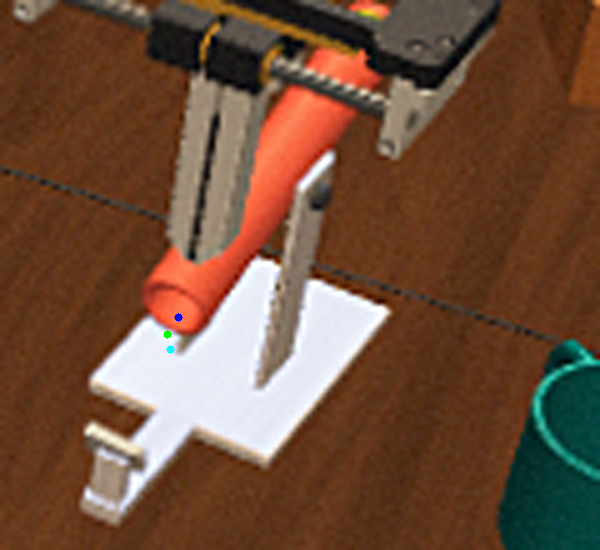

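```bash
python3 - <<'E'
from h import *
o=ctrl.get_obs();print("pinch",ctrl.pinch_z)
for d in(0,.01,.02,.03,.04): print(d,proj("wrist",o["ee_pos"]+[0,0,d]).round(),proj("scene",o["ee_pos"]+[0,0,d]).round())
c=cv2.imread("pics/w1.png");print("w1: fingers near 317,272 at rows:")
E
```

```text
pinch 0.0188
0 [[317. 269.]] [[426. 214.]]
0.01 [[317. 275.]] [[426. 210.]]
0.02 [[317. 281.]] [[427. 206.]]
0.03 [[317. 288.]] [[428. 202.]]
0.04 [[317. 296.]] [[428. 198.]]
w1: fingers near 317,272 at rows:
```

```bash
python3 - <<'E'
from h import *
m=ctrl.camera_model("scene");print("cam",-R.from_rotvec(m["rvec"]).inv().apply(m["tvec"]))
o=ctrl.get_obs()
im=cv2.cvtColor(ctrl.camera("wrist"),cv2.COLOR_RGB2BGR)
v=[.670,.215,-1.70]
P=place(v,np.array([(119,13,42),(119,-13,42),(55,-45,8),(55,45,8),(-75,45,8),(-75,-45,8)])/1000.)
def mk(P,c):
    for p in proj("wrist",P): cv2.circle(im,tuple(int(x) for x in p),3,c,-1)
mk(P,(255,0,0));mk(o["ee_pos"],(0,255,0))
for a,c in((15,(255,255,0)),(25,(0,255,255))):
    a=np.radians(a);mk(place(v,[(s*np.cos(a),0,.105-s*np.sin(a)) for s in(.085,-.105)]),c)
cv2.imwrite("pics/w2.png",im)
E
```

```text
cam [ 0.85751161 -0.6801872   0.71851856]
```

View pics/w2.png

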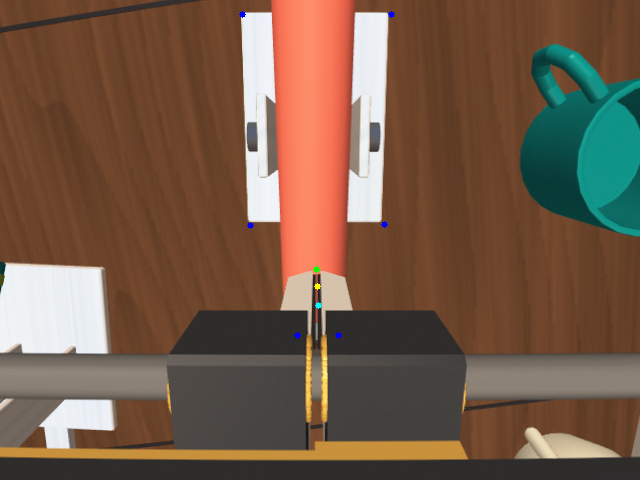

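The stand matches again in the wrist view (corners at (242,13), (389,13), (381,222) and (248,222)), so the reported pose is right. In both views, though, the visible fingertips sit about 25–30 mm behind the reported TCP. The tube is therefore only about 15° down, so I'll press on to the stop.

Request:
jog_arm(motion=[[0,0,0.004,0,0,0,-1],[0,0,0.003,0,0,0,-1]])

```text
time_s: 5.25
ee_pos: [0.6609, 0.1494, 0.0643]
eef_rot: [-3.142, -0.0, 1.439]
force: [-0.1, -0.5, 3.1]
grip_width: 0.0004
grip_force: 1.5
```

Request:
jog_arm(motion=[[0,0,0.002,0,0,0,-1],[0,0,0.001,0,0,0,-1]])

```text
time_s: 5.45
ee_pos: [0.6608, 0.1494, 0.0613]
eef_rot: [-3.141, -0.0, 1.439]
force: [0.2, 0.1, 3.4]
grip_width: 0.0004
grip_force: 1.3
```

Request:
jog_arm(motion=[[0,0,0.002,0,0,0,-1],[0,0,0,0,0,0,-1]])

```text
time_s: 5.65
ee_pos: [0.6608, 0.1492, 0.0593]
eef_rot: [-3.141, 0.0, 1.439]
force: [0.7, -0.3, 1.7]
grip_width: 0.0006
grip_force: 0.8
```

Request:
jog_arm(motion=[[0,0,0.003,0,0,0,-1],[0,0,0.001,0,0,0,-1]])

```text
time_s: 5.85
ee_pos: [0.6618, 0.149, 0.0579]
eef_rot: [3.139, -0.0, 1.439]
force: [-7.0, -3.7, 22.9]
grip_width: 0.0005
grip_force: 11.5
```

Request:
jog_arm(motion=[[0,0,0.002,0,0,0,-1],[0,0,0.001,0,0,0,-1]])

```text
time_s: 6.05
ee_pos: [0.6624, 0.1489, 0.0573]
eef_rot: [3.137, -0.001, 1.439]
force: [-7.6, -5.5, 32.9]
grip_width: 0.0005
grip_force: 25.0
```

The stop is reached (33 N, z ≈ 0.058), which puts the tips about 30 mm behind the reported TCP. I'll back off and look.

Request:
jog_arm(motion=[[0,0,-0.02,0,0,0,-1],[0,0,-0.04,0,0,0,-1],[0,0,-0.04,0,0,0,-1],[0,0,-0.02,0,0,0,0.3],[0,0,0,0,0,0,0.3]])

```text
time_s: 6.55
ee_pos: [0.662, 0.1494, 0.1759]
eef_rot: [3.137, -0.001, 1.439]
force: [0.6, -0.3, -0.8]
grip_width: 0.013
grip_force: 0.0
```

Request:
jog_arm(motion=[[-0.04,0,0,0,0,0,0.3],[-0.04,0,0,0,0,0,0.3],[-0.02,0,0,0,0,0,0.3],[0,0,0,0,0,0,0.3],[0,0,0,0,0,0,0.3]])

```text
time_s: 7.05
ee_pos: [0.6475, 0.0502, 0.1714]
eef_rot: [-3.14, 0.0, 1.438]
force: [-0.6, -0.0, 0.0]
grip_width: 0.0527
grip_force: 0.0
```

```bash
python3 - <<'E'
from h import *
o=ctrl.get_obs();print(o["ee_pos"],o["eef_rot"],o["grip_width"])
w=cv2.cvtColor(ctrl.camera("wrist"),cv2.COLOR_RGB2BGR);s=cv2.cvtColor(ctrl.camera("scene"),cv2.COLOR_RGB2BGR)
v=[.670,.215,-1.70];a=np.radians(25)
T=place(v,[(q*np.cos(a),0,.105-q*np.sin(a)) for q in(.085,.112,.135)])
x0,y0,k=390,130,5
cs=cv2.resize(s[y0:y0+120,x0:x0+70],None,fx=k,fy=k,interpolation=cv2.INTER_CUBIC)
for p,q in zip(proj("scene",T),proj("wrist",T)):
    print(p.round(1),q.round(1));cv2.circle(cs,(int((p[0]-x0)*k),int((p[1]-y0)*k)),2,(255,0,0),-1);cv2.circle(w,tuple(int(i) for i in q),2,(255,0,0),-1)
for d in(0,.03,.05):
    p=proj("scene",o["ee_pos"]+[0,0,d])[0];print(d,p);cv2.circle(cs,(int((p[0]-x0)*k),int((p[1]-y0)*k)),3,(0,255,0),-1)
cw=w[100:460,120:520]
H=600;cs=cv2.copyMakeBorder(cs,0,H-cs.shape[0],0,0,cv2.BORDER_CONSTANT);cw=cv2.copyMakeBorder(cw,0,H-cw.shape[0],0,0,cv2.BORDER_CONSTANT)
cv2.imwrite("pics/m3.png",np.hstack([cs,cw]))
E
```

```text
[0.6474784  0.05020274 0.17140677] [-3.13994816e+00  7.70618929e-05  1.43824502e+00] 0.05272592831957157
[423.4 217. ] [318. 110.]
[417.3 227.2] [318.  144.5]
[411.9 236.1] [318.  171.2]
0 [408.46075879 197.709027  ]
0.03 [410.42371057 184.32326803]
0.05 [411.76707257 175.08871533]
```

View pics/m3.png

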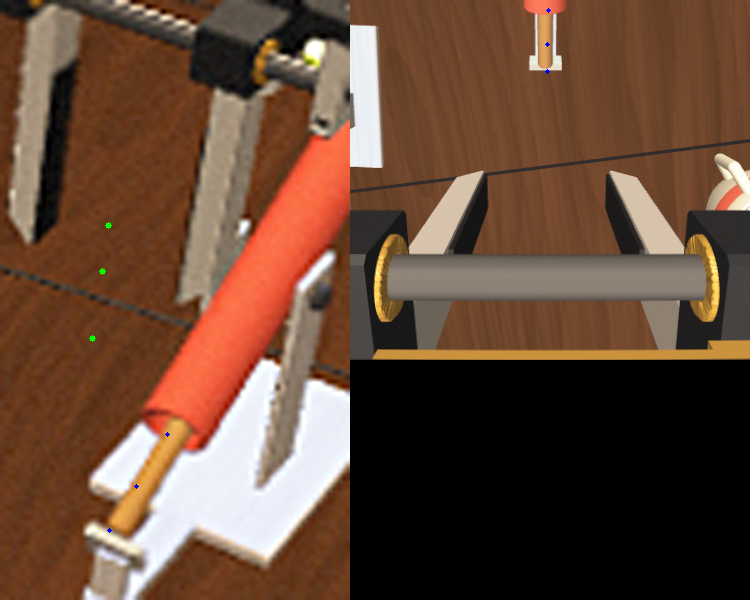

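The dipper has slid out: in the left panel its handle runs from the mouth at (180,425) to the lip at (120,530). The fingertips match 30 mm behind the reported TCP. I'll tilt the tool perpendicular to the handle and approach.

Request:
jog_arm(motion=[[0,0,0,0,0.145,0,0.3],[0,0,0,0,0.145,0,0.3],[0,0,0,0,0.146,0,0.3],[0.013,0,0.03,0,0,0,0.3],[0,0,0,0,0,0,0.3]])

```text
time_s: 7.65
ee_pos: [0.6498, 0.076, 0.1477]
eef_rot: [-3.136, -0.436, 1.437]
force: [0.2, -0.0, 0.7]
grip_width: 0.0615
grip_force: 0.0
```

Request:
jog_arm(motion=[[0,0,0.035,0,0,0,0.3],[0,0,0.035,0,0,0,0.3],[0,0,0,0,0,0,0.3]])

```text
time_s: 7.95
ee_pos: [0.6528, 0.106, 0.0837]
eef_rot: [-3.134, -0.435, 1.439]
force: [0.6, -0.5, 0.6]
grip_width: 0.0613
grip_force: 0.0
```

```bash
cat >> h.py <<'E'
def stand(v=(.670,.215,-1.70)):
    o=ctrl.get_obs();d=o["ee_pos"][:2]-np.array(v[:2]);c,s=np.cos(v[2]),np.sin(v[2])
    Rt=R.from_euler("xyz",o["eef_rot"]).as_matrix()
    Rs=np.array([[c,-s,0],[s,c,0],[0,0,1]])
    return np.r_[c*d[0]+s*d[1],-s*d[0]+c*d[1],o["ee_pos"][2]]*1000,Rs.T@Rt
E
python3 - <<'E'
from h import *
p,r=stand();print(p.round(1));print(r.round(3))
t=np.array([80.5,-.5,17.2]);print("tool delta mm",((t-p)@r).round(1))
E
```

```text
[110.3  -3.   83.7]
[[-0.907 -0.001 -0.422]
 [ 0.002  1.    -0.006]
 [ 0.422 -0.007 -0.907]]
tool delta mm [-1.   3.  72.9]
```

Request:
jog_arm(motion=[[-0.001,0.003,0.03,0,0,0,0.3],[0,0,0.025,0,0,0,0.3],[0,0,0.01,0,0,0,0.3],[0,0,0.008,0,0,0,0.3],[0,0,0,0,0,0,0.3]])

```text
time_s: 8.45
ee_pos: [0.662, 0.133, 0.0215]
eef_rot: [3.141, -0.436, 1.44]
force: [-0.4, -0.2, 1.0]
grip_width: 0.0615
grip_force: 0.0
```

Request:
jog_arm(motion=[[0,0,0,0,0,0,-1],[0,0,0,0,0,0,-1],[0,0,0,0,0,0,-1],[0,0,0,0,0,0,-1],[0,0,0,0,0,0,-1]], squeeze=20)

```text
time_s: 8.95
ee_pos: [0.6619, 0.1328, 0.0211]
eef_rot: [3.141, -0.436, 1.439]
force: [-0.3, 0.9, 1.0]
grip_width: 0.0245
grip_force: 0.0
```

Request:
jog_arm(motion=[[0,0,0,0,0,0,-1],[0,0,0,0,0,0,-1],[0,0,0,0,0,0,-1]])

```text
time_s: 9.25
ee_pos: [0.6617, 0.1329, 0.0209]
eef_rot: [-3.141, -0.436, 1.439]
force: [-2.7, -1.0, 0.9]
grip_width: 0.0116
grip_force: 20.0
```

```bash
python3 - <<'E'
from h import *
p,r=stand();print(p.round(1));print(r.round(3));o=ctrl.get_obs();print(o["force"],o["moment"],o["grip_width"])
E
```

```text
[82.5  2.3 20.9]
[[-0.906  0.003 -0.422]
 [ 0.002  1.     0.001]
 [ 0.422 -0.    -0.906]]
[-2.73338001 -0.96097789  0.9117573 ] [-0.13241939  0.24259153  0.17470311] 0.011578617830225475
```

Grasped: the opening is 11.6 mm at 20 N, which fits the 12 mm rod. Next I'll swing it with the tube to level about the pivot.

Request:
jog_arm(motion=[[0,-0.0015,0,0,0,0,-1],[-0.0027,0,-0.0081,0,-0.0727,0,-1],[-0.0027,0,-0.0081,0,-0.0727,0,-1],[-0.0027,0,-0.0081,0,-0.0727,0,-1]])

```text
time_s: 9.65
ee_pos: [0.6579, 0.1166, 0.0408]
eef_rot: [-3.141, -0.215, 1.438]
force: [-1.6, -0.1, -1.2]
grip_width: 0.0113
grip_force: 20.0
```

Request:
jog_arm(motion=[[-0.0027,0,-0.0081,0,-0.0727,0,-1],[-0.0027,0,-0.0081,0,-0.0727,0,-1],[-0.0027,0,-0.0081,0,-0.0727,0,-1],[0,0,0,0,0,0,-1]])

```text
time_s: 10.05
ee_pos: [0.6569, 0.1071, 0.0643]
eef_rot: [3.14, 0.001, 1.441]
force: [-0.0, 0.5, -0.4]
grip_width: 0.0111
grip_force: 20.0
```

```bash
python3 - <<'E'
from h import *
p,r=stand();print(p.round(1));print(r.round(3));o=ctrl.get_obs();print(o["force"],o["moment"],o["grip_width"])
s=ctrl.camera("scene");t=ctrl.camera("top")
for n,i in(("s_lvl",s),("t_lvl",t)):cv2.imwrite(f"pics/{n}.png",cv2.cvtColor(i,cv2.COLOR_RGB2BGR))
E
```

```text
[108.7   1.   64.3]
[[-1.     0.001  0.001]
 [ 0.001  1.     0.001]
 [-0.001  0.001 -1.   ]]
[-0.0188931   0.53214137 -0.41214195] [-0.08760957 -0.05644967  0.03841022] 0.0111065562089506
```

Request:
jog_arm(motion=[[-0.01,0,0,0,0,0,-1],[-0.02,0,0,0,0,0,-1],[-0.02,0,0,0,0,0,-1]])

```text
time_s: 10.45
ee_pos: [0.6496, 0.0538, 0.0631]
eef_rot: [-3.141, -0.0, 1.438]
force: [-0.4, 0.1, -0.8]
grip_width: 0.0113
grip_force: 20.0
```

Request:
jog_arm(motion=[[-0.02,0,0,0,0,0,-1],[-0.02,0,0,0,0,0,-1],[-0.02,0,0,0,0,0,-1],[-0.02,0,0,0,0,0,-1],[-0.02,0,0,0,0,0,-1]])

```text
time_s: 10.95
ee_pos: [0.6362, -0.0459, 0.0634]
eef_rot: [-3.141, -0.0, 1.437]
force: [-0.3, -1.3, -0.7]
grip_width: 0.0112
grip_force: 20.0
```

```bash
python3 - <<'E'
from h import *
p,r=stand();print(p.round(1));o=ctrl.get_obs();print(o["force"],o["moment"],o["grip_width"])
s=ctrl.camera("scene")
x0,y0,k=370,120,6
cv2.imwrite("pics/s_out.png",cv2.resize(cv2.cvtColor(s,cv2.COLOR_RGB2BGR)[y0:y0+100,x0-40:x0+90],None,fx=6,fy=6,interpolation=cv2.INTER_CUBIC))
E
```

```text
[2.631e+02 1.000e-01 6.340e+01]
[-0.25604402 -1.25803293 -0.69875336] [-0.00598536 -0.11883684  0.03508659] 0.011151186502515701
```

View pics/s_out.png

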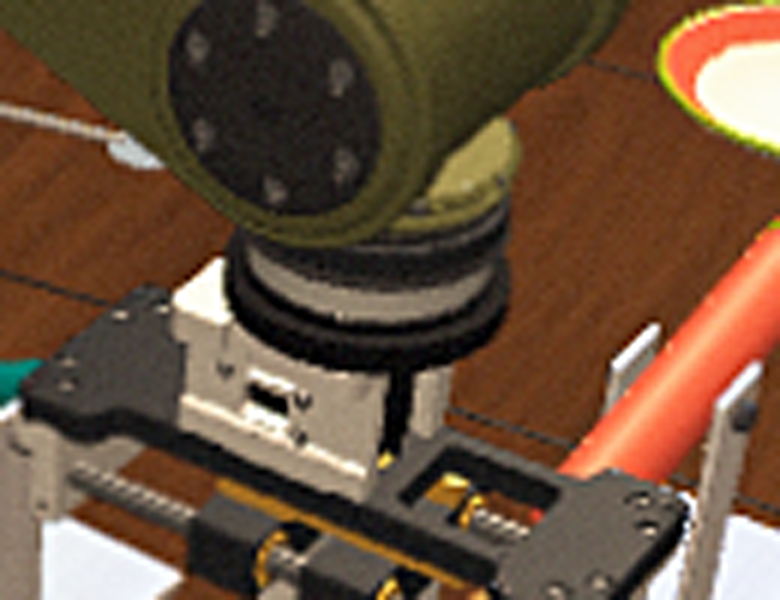

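This crop mostly shows the gripper body, with the pink tube level at (680,350). The grip still holds at 11.1 mm and the pull was 154 mm, so the dipper is clear. I have no picture views left, so I'll check with image code from here. Next: lift, turn and go above the dish.

Request:
jog_arm(motion=[[0,0,-0.03,0,0,0,-1],[0,0,-0.045,0,0,0,-1],[0,0,-0.03,0,0,-0.12,-1],[0,0,0,0,0,-0.12,-1],[0,0,0,0,0,0,-1]])

```text
time_s: 11.5
ee_pos: [0.6368, -0.0444, 0.1691]
eef_rot: [3.14, 0.0, 1.68]
force: [0.4, 0.5, 0.0]
grip_width: 0.0113
grip_force: 20.0
```

Request:
jog_arm(motion=[[-0.02,-0.01,0,0,0,0,-1],[-0.035,-0.015,0,0,0,0,-1],[-0.035,-0.015,0,0,0,0,-1],[-0.035,-0.015,0,0,0,0,-1],[-0.035,-0.015,0,0,0,0,-1]])

```text
time_s: 12.0
ee_pos: [0.5831, -0.2116, 0.1674]
eef_rot: [-3.14, -0.001, 1.674]
force: [0.2, 0.3, -0.1]
grip_width: 0.0113
grip_force: 20.0
```

Request:
jog_arm(motion=[[-0.035,-0.015,0,0,0,0,-1],[-0.035,-0.015,0,0,0,0,-1],[-0.035,-0.015,0,0,0,0,-1],[-0.025,-0.01,0,0,0,0,-1],[0,0,0,0,0,0,-1]])

```text
time_s: 12.5
ee_pos: [0.5417, -0.3482, 0.1671]
eef_rot: [-3.14, -0.001, 1.671]
force: [0.3, -0.6, -1.2]
grip_width: 0.0114
grip_force: 20.0
```

```bash
python3 - <<'E'
from h import *
o=ctrl.get_obs();print(o["ee_pos"],o["eef_rot"],o["grip_width"],o["moment"])
D=(.530,-.322,-1.464)
p,r=stand(D);print(p.round(1),"target 48 0; tool delta",((np.array([48,0,p[2]])-p)@r).round(1))
def seg(n,box=None):
    im=ctrl.camera(n);cv2.imwrite(f"pics/{n}_d.png",cv2.cvtColor(im,cv2.COLOR_RGB2BGR))
    h=cv2.cvtColor(im,cv2.COLOR_RGB2HSV)
    m=cv2.inRange(h,(10,110,130),(22,255,255))
    k,l,s,c=cv2.connectedComponentsWithStats(m)
    for i in np.argsort(-s[1:,4])[:6]+1: print(n,s[i].tolist(),c[i].round(),im[l==i].mean(0).round())
seg("wrist");seg("scene");seg("top")
# expected dipper ends if level, rod 36mm above TCP
for dz in(.036,):
    for s in(.0725,-.0725):
        q=o["ee_pos"]+np.r_[np.array([np.cos(-1.464),np.sin(-1.464)])*(s-.048),dz]
        print(s,*(proj(n,q).round() for n in("wrist","scene","top")))
E
```

```text
[ 0.54166137 -0.34816581  0.16706745] [-3.14001278e+00 -1.06571659e-03  1.67083591e+00] 0.01142580094278646 [-0.07311053 -0.09598954  0.02257335]
[ 27.3   8.8 167.1] target 48 0; tool delta [-20.8  -8.7  -0. ]
wrist [0, 0, 103, 156, 8481] [51. 59.] [233. 124.   8.]
wrist [297, 51, 36, 294, 7654] [315. 193.] [179. 140.  84.]
wrist [9, 441, 494, 19, 5885] [293. 452.] [167. 119.  49.]
wrist [293, 34, 43, 21, 538] [314.  42.] [175. 137.  83.]
wrist [294, 16, 43, 19, 536] [315.  25.] [175. 137.  82.]
wrist [293, 0, 44, 18, 534] [314.   8.] [176. 137.  83.]
scene [518, 0, 122, 127, 12322] [586.  57.] [152.  95.  61.]
scene [249, 0, 117, 60, 5312] [311.  23.] [154.  96.  61.]
scene [499, 122, 85, 36, 2093] [540. 139.] [193. 109.  32.]
scene [146, 253, 68, 71, 1830] [182. 287.] [225. 108.   3.]
scene [51, 112, 38, 51, 833] [ 71. 139.] [179. 132.  70.]
scene [271, 389, 42, 33, 762] [292. 407.] [141. 103.  64.]
top [0, 20, 39, 98, 1960] [13. 76.] [177. 120.  73.]
top [345, 307, 42, 50, 1241] [362. 329.] [244. 164.  75.]
top [598, 228, 38, 46, 942] [616. 251.] [217. 141.  70.]
top [421, 188, 56, 10, 157] [441. 192.] [200. 158. 106.]
top [0, 146, 28, 60, 75] [ 19. 179.] [247. 180. 116.]
top [338, 328, 8, 17, 60] [341. 336.] [225. 144.  67.]
0.0725 [[312. 349.]] [[222. 322.]] [[509. 186.]]
-0.0725 [[310.   8.]] [[271. 254.]] [[423. 195.]]
```

The dipper sits level in the fingers: in the wrist view the handle ends near row 345 and the head reaches row 0, and the top view shows the head at (421,192), both close to the prediction. I'll centre it and lower it into the dish.

Request:
jog_arm(motion=[[-0.021,-0.009,0,0,0,-0.007,-1],[0,0,0.045,0,0,0,-1],[0,0,0.045,0,0,0,-1],[0,0,0.04,0,0,0,-1],[0,0,0,0,0,0,-1]])

```text
time_s: 13.15
ee_pos: [0.5351, -0.3637, 0.033]
eef_rot: [-3.135, -0.007, 1.686]
force: [0.2, -0.2, -1.1]
grip_width: 0.0113
grip_force: 20.0
```

Request:
jog_arm(motion=[[0,0,0.02,0,0,0,-1],[0,0,0.015,0,0,0,-1],[0,0,0.01,0,0,0,-1],[0,0,0,0,0,0,-1]])

```text
time_s: 13.55
ee_pos: [0.537, -0.3662, -0.0069]
eef_rot: [-3.141, -0.001, 1.686]
force: [-0.3, 0.2, -0.0]
grip_width: 0.0111
grip_force: 20.0
```

```bash
python3 - <<'E'
from h import *
p,r=stand((.530,-.322,-1.464));print(p.round(1),ctrl.get_obs()["force"])
E
```

```text
[44.7  2.3 -6.9] [-0.34997885  0.21954527 -0.00800909]
```

Request:
jog_arm(motion=[[0,0,0.004,0,0,0,-1],[0,0,0.003,0,0,0,-1],[0,0,0,0,0,0,-1]])

```text
time_s: 13.85
ee_pos: [0.5372, -0.3667, -0.0133]
eef_rot: [-3.142, 0.0, 1.686]
force: [0.0, -0.2, -0.4]
grip_width: 0.0114
grip_force: 20.0
```

Request:
jog_arm(motion=[[0,0,0.002,0,0,0,-1],[0,0,0.002,0,0,0,-1]])

```text
time_s: 14.05
ee_pos: [0.5374, -0.3668, -0.0172]
eef_rot: [3.141, 0.0, 1.686]
force: [0.7, 0.2, -0.3]
grip_width: 0.011
grip_force: 20.0
```

Request:
jog_arm(motion=[[0,0,0.002,0,0,0,-1],[0,0,0,0,0,0,-1]])

```text
time_s: 14.25
ee_pos: [0.5371, -0.3666, -0.0197]
eef_rot: [-3.141, -0.0, 1.686]
force: [-0.1, -0.6, -0.5]
grip_width: 0.0114
grip_force: 20.0
```

Request:
jog_arm(motion=[[0,0,0.002,0,0,0,-1],[0,0,0,0,0,0,-1]])

```text
time_s: 14.45
ee_pos: [0.5372, -0.3667, -0.0216]
eef_rot: [-3.141, -0.0, 1.686]
force: [0.5, -0.2, -0.4]
grip_width: 0.0113
grip_force: 20.0
```

Request:
jog_arm(motion=[[0,0,0.0015,0,0,0,-1],[0,0,0,0,0,0,-1]])

```text
time_s: 14.65
ee_pos: [0.5372, -0.3667, -0.023]
eef_rot: [-3.141, 0.0, 1.686]
force: [-0.6, -0.2, -0.6]
grip_width: 0.011
grip_force: 20.0
```

Request:
jog_arm(motion=[[0,0,0.001,0,0,0,-1],[0,0,0,0,0,0,-1]])

```text
time_s: 14.85
ee_pos: [0.5373, -0.3668, -0.0239]
eef_rot: [3.142, 0.0, 1.686]
force: [-0.2, -0.0, 0.3]
grip_width: 0.0111
grip_force: 20.0
```

Request:
jog_arm(motion=[[0,0,0.001,0,0,0,-1],[0,0,0,0,0,0,-1]])

```text
time_s: 15.05
ee_pos: [0.5374, -0.3668, -0.0247]
eef_rot: [3.141, 0.0, 1.686]
force: [-0.3, -0.7, 2.0]
grip_width: 0.0112
grip_force: 20.0
```

Request:
jog_arm(motion=[[0,0,0.001,0,0,0,-1],[0,0,0,0,0,0,-1]])

```text
time_s: 15.25
ee_pos: [0.5376, -0.3669, -0.0252]
eef_rot: [3.141, 0.001, 1.686]
force: [-0.3, -0.4, 5.8]
grip_width: 0.0109
grip_force: 20.0
```

Request:
jog_arm(motion=[[0,0,-0.001,0,0,0,-1],[0,0,0,0,0,0,-0.2],[0,0,0,0,0,0,-0.2],[0,0,0,0,0,0,-0.2],[0,0,0,0,0,0,-0.2]])

```text
time_s: 15.75
ee_pos: [0.5372, -0.3667, -0.025]
eef_rot: [-3.141, 0.0, 1.686]
force: [-0.1, -0.2, 0.1]
grip_width: 0.0365
grip_force: 0.0
```

Request:
jog_arm(motion=[[0,0,0,0,0,0,-0.2],[0,0,-0.01,0,0,0,-0.2],[0,0,-0.03,0,0,0,-0.2],[0,0,-0.045,0,0,0,-0.2],[0,0,-0.045,0,0,0,-0.2]])

```text
time_s: 16.25
ee_pos: [0.537, -0.3665, 0.1072]
eef_rot: [-3.141, -0.0, 1.686]
force: [0.6, -0.7, -0.5]
grip_width: 0.0377
grip_force: 0.0
```

Request:
jog_arm(motion=[[0,0,-0.045,0,0,0,-0.2],[0.04,-0.03,0,0,0,0,-0.2],[0.04,-0.03,0,0,0,0,-0.2],[0.04,-0.03,0,0,0,0,-0.2],[0,0,0,0,0,0,-0.2]])

```text
time_s: 16.75
ee_pos: [0.4304, -0.2541, 0.1503]
eef_rot: [-3.14, -0.001, 1.687]
force: [0.3, -0.7, -0.0]
grip_width: 0.0378
grip_force: 0.0
```

```bash
python3 - <<'E'
from h import *
o=ctrl.get_obs();print(o["ee_pos"],o["grip_width"])
def seg(n,roi):
    im=ctrl.camera(n);cv2.imwrite(f"pics/{n}_e.png",cv2.cvtColor(im,cv2.COLOR_RGB2BGR))
    h=cv2.cvtColor(im,cv2.COLOR_RGB2HSV)
    m=cv2.inRange(h,(10,70,90),(24,255,255))
    k,l,s,c=cv2.connectedComponentsWithStats(m)
    for i in np.argsort(-s[1:,4])[:10]+1:
        x,y=c[i]
        if roi[0]<x<roi[2] and roi[1]<y<roi[3]:
            pts=np.argwhere(l==i)[:,::-1].astype(np.float32);print(n,s[i].tolist(),cv2.minAreaRect(pts),im[l==i].mean(0).round())
seg("wrist",(0,0,640,480));seg("scene",(170,300,330,450));seg("top",(380,170,520,265))
D=(.530,-.322,-1.464)
P=place(D,[(.0725+.0,0,.012),(-.0725,0,.012),(.109,0,.006),(-.109,0,.006),(0,.064,.006),(0,-.064,.006)])
for n in("wrist","scene","top"):print(n,proj(n,P).round().tolist())
E
```

```text
[ 0.43035925 -0.25406666  0.15025532] 0.03784805467694651
wrist [0, 0, 230, 330, 48738] ((114.5, 164.5), (329.0, 229.0), 90.0) [171.  93.  19.]
wrist [513, 0, 116, 302, 13168] ((572.4542846679688, 149.97860717773438), (73.5014419555664, 315.3941650390625), 13.760785102844238) [93. 57. 35.]
wrist [552, 0, 88, 311, 7803] ((629.052001953125, 160.58139038085938), (72.25572204589844, 314.42303466796875), 15.819192886352539) [94. 58. 35.]
wrist [92, 400, 521, 60, 7660] ((352.0151062011719, 430.76654052734375), (58.23870849609375, 520.3684692382812), 89.61802673339844) [150. 106.  46.]
wrist [230, 0, 51, 271, 6926] ((255.0666046142578, 134.76722717285156), (38.52174758911133, 270.1257019042969), 3.8785240650177) [94. 58. 35.]
wrist [410, 0, 106, 178, 5651] ((462.6753845214844, 88.67230987548828), (59.1268310546875, 197.21470642089844), 14.311040878295898) [92. 57. 35.]
wrist [0, 246, 55, 107, 3767] ((27.239248275756836, 298.6221008300781), (110.84815216064453, 46.087406158447266), 83.34557342529297) [94. 58. 36.]
wrist [470, 0, 91, 178, 3524] ((508.19439697265625, 85.87164306640625), (39.01
[... 194 characters left out ...]
75, 110.73645782470703), (13.374420166015625, 132.81858825683594), 6.934349060058594) [92. 57. 35.]
scene [228, 334, 47, 73, 629] ((250.1136474609375, 370.2617492675781), (10.086374282836914, 81.95356750488281), 31.660749435424805) [214. 172.  98.]
top [411, 216, 25, 9, 148] ((422.9594421386719, 218.7567901611328), (7.726752281188965, 24.659847259521484), 80.53767395019531) [204. 169. 118.]
wrist [[408.0, 375.0], [419.0, 223.0], [405.0, 405.0], [420.0, 179.0], [482.0, 300.0], [342.0, 299.0]]
scene [[226.0, 407.0], [267.0, 340.0], [215.0, 428.0], [277.0, 327.0], [283.0, 387.0], [215.0, 361.0]]
top [[481.0, 214.0], [412.0, 221.0], [497.0, 213.0], [395.0, 224.0], [441.0, 189.0], [451.0, 248.0]]
```

The scene view shows the dipper along the dish from (228,407) to (273,334). The model predicts (226,407) to (267,340) for it lying flat on the floor, so it's placed, and the gripper is clear. I'll hand in.

```bash
python3 - <<'E'
from station import ctrl
print(ctrl.hand_in())
E
```

```text
the job is handed in; nothing more can be done
None
```

I tipped the pink tube, drew out the honey dipper by its handle end and laid it flat in the pink-rimmed dish. I didn't touch the teal dispenser, and handed the job in at about 17 s; no verdict was returned.

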